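# Open the wide cuvette holder

## Robot

A 7-joint arm with a two-finger parallel gripper is mounted at the origin on a cart in front of the work surface, level with it; the furniture and walls round the work are solid. World frame = base frame: x ahead of the robot, y to its left, z up, the work surface at z = 0. Lengths are in m, angles in degrees, forces in N, time in s.
With the tool pointing down it reaches from about 0.35 to 0.775 m from the base axis. Payload 3.1 kg.
Tool frame: the origin (TCP) lies on the centre line of the jaws, within the pads' length; the fingertips stand 17 mm ahead of it and the grasp point (between the pads) lies 2 mm behind it (robot.tip_reach is the distance from the TCP to the fingertips, in m); z points along the fingers, y is the line along which they close (so a half turn about z gives the same grasp; the last joint's range is limited). The gripper opens to 85 mm and grips with 20 to 120 N. Pads are 22 mm wide; open, the fingers measure 114 mm over their backs; the gripper's body (76 mm by 85 mm) begins 54 mm behind the grasp point. The pads swing forward as they close: fully open they stand 13 mm farther back than shut.
Start: joints at [67.855, 17.813, 0.802, 86.603, -0.252, 75.585, -1.558], TCP at [0.186, -0.518, 0.221] pointing down, gripper open.
Joint ranges: [-154.91, 154.91], [-16.99, 109.72], [-72.82, 74.43], [7.12, 147.25], [-82.49, 262.49], [11.32, 116.49], [-174.64, 174.64]. Speed limits (degrees/s): [159.86, 159.86, 180, 180, 180, 180, 180].

## Interface

Orientations are given as [roll, pitch, yaw] about the fixed x, y, z axes, in that order (R = Rz(yaw) Ry(pitch) Rx(roll)).
In Python, from station import robot, fingers, vision, workorder, recognise gives the robot as it stands. Calls block until the motion is done:
- robot.move_to(position, orientation): joint-space move of the TCP to a pose.
- robot.line_to(position, orientation=None, velocity=0.15, f_stop=None): straight line of the TCP; orientation=None keeps the orientation; velocity is the mean speed in m/s. With f_stop (N) it stops when the force on the tool has changed by that much, and returns True; else False.
- robot.move_j(angles): joint-space move.
- fingers.gripper_to(opening, force=None): opening from 0.0 (shut) to 1.0 (fully open); force is the grip in N (None keeps the last); returns when the fingers have stopped.
- robot.pause(seconds).
- robot.inverse_kinematics(position, orientation): joint angles nearest the present ones, or None.
- vision.grab_frame(name): name is "scene" or "top" or "wrist"; returns the picture (480x640x3 uint8, red, green, blue); there is no depth.
- vision.calibration(name): a dict with "mtx" (3x3 intrinsics, pixels), "extrinsics" (4x4, takes a point from world to camera coordinates); the wrist camera has in their place "T_tool_cam" (4x4, takes a point from camera to tool coordinates, whose origin is the TCP and whose axes are the flange's). Camera axes: x right, y up, looking along -z (the intrinsics and any distortion apply to the point x, -y, -z); pixel columns grow to the right and rows downward; lengths in m; the calibration is good to about 2 mm. A picture is of the moment at which its call begins: read the wrist's pose just before it. calibration takes no time and is no camera call.
A pose or a line that the arm cannot do raises robot.PlanningError and nothing moves.
- workorder.close_job(): hands the job in; it is judged then, once.
Trained networks look in the newest picture that a camera, given by its name, has taken for a name from the list of things; names that differ only in an ending like _2 or _b are one class to them, and where a whole thing is asked for, a point or a joint stands for the part that bears it (a point fixed in the world has none). Each returns a list of dicts, best first, with "p" (0 to 1); they miss things now and then, are a little off and sometimes report something else, mostly with a low value. They report only what shows in the picture. A call takes as long as a camera call. They do not tell look-alikes from the thing itself.
- recognise(label, camera): "rect" ([centre column, centre row, width, height] in pixels, round what is visible of it).
Readings, each from a call of its own:
- robot.current_time_s(): time.
- robot.current_joint_positions(): joint angles.
- robot.current_dq(): joint speeds.
- robot.current_joint_torque(): joint torques, N m.
- robot.current_tool_pos(): TCP position.
- robot.current_eef_rot(): TCP orientation.
- robot.current_contact_force(): force on the tool from outside, world axes, zero at the start.
- robot.current_torque(): the same for the moment, N m.
- robot.current_finger_gap(): opening from 0.0 (shut) to 1.0 (fully open).
- robot.current_gripper_force(): force on a finger pad.
Only numpy, scipy, OpenCV 4.12 (cv2) and the standard library are available. Lean on these libraries where they do the work, as an engineer would, in place of code of your own. Each camera call takes 0.05 s, during which the arm holds its last target. There are 200 camera calls.

## Task

Open the wider of the two cuvette holders for loading: press down its front release tab so that its sprung lid pops up, let go of the tab, then push the lid back all the way until it rests fully open. It is a job for the fingertips, with nothing picked up: do not lift, tip or shove the holders, leave the narrow holder shut, and do not disturb the bottles and the crucible standing nearby.

Things in the scene. Friction and masses are not known exactly. Their poses are not given: they have to be found in the camera images.
- wide: The wide cuvette holder: grey box 100 mm deep (x) x 120 mm wide (y), 52 mm high, 61 mm with its lid shut (the latch hook in the middle of the front edge reaches 64 mm), 2.5 kg, standing loose on rubber feet. Origin: centre of its underside, on the table. Its x axis points from the front (release tab) to the back (hinge), z up. The front faces roughly toward the robot. Inside are four square wells.
- wide_tab_press (a point): Middle of the upper face of the wide holder's release tab, a ribbed white paddle 26 x 26 mm that sticks out in front of the box, 39 mm above the table, 79 mm in front of the box's centre. It rocks on an axle 23 mm behind this point; pressed down about 4 mm (3 to 4 N) it unlatches the lid, the stop is at about 7 mm down (about 5.5 N); a spring brings it back when let go.
- wide_tab (a joint): Rotation of that tab: 0 at rest, grows as it is pressed, stop at 0.3 rad; the latch lets go at about 0.15 rad.
- wide_lid (a joint): Opening angle of the wide holder's lid: 0 shut and latched, about 0.75 rad when its spring has popped it up, stop at 1.8 rad (fully open, just past upright). Moved by hand beyond 0.75 rad it has only light friction (under 1 N at the free edge) and stays about where it is left; past upright it rests at the stop.
- wide_lid_edge (a point): Middle of the free (front) edge of the wide holder's lid, a flat plate 7 mm thick and 120 mm wide; it moves with the lid. 92 mm from the hinge line. Shut it lies 56 mm above the table, popped up about 118 mm, upright about 147 mm.
- wide_hinge (a point): Middle of the hinge line of the wide holder's lid (along the holder's y), at the back of the box, 55 mm above the table.
- narrow: The narrow cuvette holder: the same make with the same tab and lid, but only 64 mm wide (y), with one well. Origin and axes as for the wide one. Must stay shut and where it is.
- narrow_lid (a joint): Opening angle of the narrow holder's lid, 0 shut.
- weigh_bottle: Clear glass weighing bottle with lid, 37 mm across, 71 mm high, loose, between the holders. Origin: centre of its underside. Leave alone.
- crucible: White porcelain crucible with lid, 45 mm across, 43 mm high, loose, between the holders. Origin: centre of its underside. Leave alone.
- dropper: Amber dropper bottle with a red teat, 38 mm across, 109 mm high, loose, farther back. Origin: centre of its underside. Leave alone.
There are look-alikes about, which are no part of the job. Leave any orange look-alike of the narrow alone.

How it is judged:
By the outcome, as a careful person would: the job done as asked, in the order asked, and still so for the second after the job is handed in, with the robot touching nothing.
It also fails if it takes over 42 s, if anything falls off the work surface, if the arm or the gripper's body presses on something with over 40 N, if the wrist force passes 120 N, or if a joint passes its speed limit or range.

## Working session

There is one attempt and no reset: what is moved stays moved. The work goes in short steps, each a Python script; the robot and the scene stay as the last script left them, time stands still between calls to the robot, and variables do not carry over. Pictures are saved under pics/ and viewed, at most 11 in all, crops included, and the job is handed in when it is done.

```bash
mkdir -p pics; ls
python3 - <<'E'
from station import robot, fingers, vision, workorder, recognise
import cv2
for c in("scene","top"):
    im=vision.grab_frame(c); cv2.imwrite(f"pics/{c}0.png",im[:,:,::-1])
    k=vision.calibration(c); print(c,{a:(b.round(3).tolist() if hasattr(b,'round') else b) for a,b in k.items()})
    for n in("wide","narrow","wide_tab_press","wide_lid","weigh_bottle","crucible","dropper"):
        print(n,[([round(float(v)) for v in d["rect"]],round(float(d["p"]),2)) for d in recognise(n,c)])
print(robot.current_time_s(), robot.tip_reach, robot.current_eef_rot())
E
```

```text
pics
scene {'mtx': [[621.778, 0.0, 317.714], [0.0, 621.778, 226.853], [0.0, 0.0, 1.0]], 'extrinsics': [[-0.492, -0.87, 0.013, 0.274], [0.647, -0.356, 0.674, -0.44], [-0.582, 0.34, 0.738, -1.091], [0.0, 0.0, 0.0, 1.0]]}
wide [([212, 291, 72, 71], 0.76), ([290, 236, 18, 18], 0.53)]
narrow [([371, 232, 38, 44], 0.65), ([445, 237, 58, 51], 0.57)]
wide_tab_press [([235, 305, 16, 18], 0.79)]
wide_lid [([207, 285, 76, 57], 0.69), ([236, 305, 24, 26], 0.52)]
weigh_bottle []
crucible [([292, 237, 19, 19], 0.81)]
dropper [([281, 206, 19, 41], 0.87)]
top {'mtx': [[459.631, 0.0, 316.601], [0.0, 459.631, 240.155], [0.0, 0.0, 1.0]], 'extrinsics': [[-0.021, -1.0, -0.004, -0.01], [0.978, -0.022, 0.208, -0.57], [-0.208, 0.001, 0.978, -0.798], [0.0, 0.0, 0.0, 1.0]]}
wide [([177, 245, 81, 82], 0.89), ([293, 210, 23, 20], 0.73)]
narrow [([453, 307, 50, 73], 0.96), ([380, 252, 48, 76], 0.81)]
wide_tab_press [([189, 273, 20, 22], 0.82)]
wide_lid [([172, 241, 80, 66], 0.88)]
weigh_bottle [([311, 280, 21, 21], 0.58)]
crucible [([293, 212, 18, 18], 0.82)]
dropper [([301, 175, 18, 31], 0.97)]
0.8 0.017 [1.79996572e+02 2.04767374e-03 1.97573072e+01]
```

View pics/scene0.png

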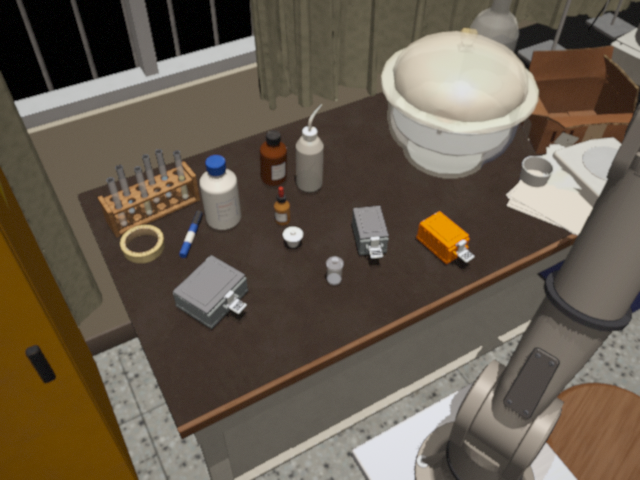

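View pics/top0.png

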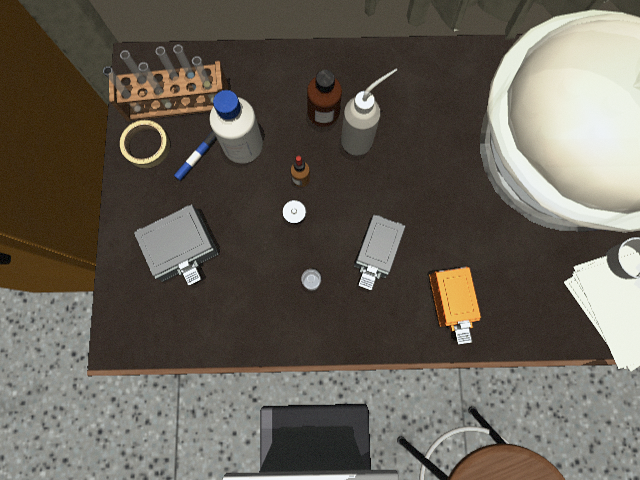

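The scene picture shows the wide grey holder at (212,291) with its tab at (236,305). The top picture shows it at (177,245) with the tab at (190,273). The crucible, weighing bottle and dropper lie to its right. The narrow grey holder is at (380,250), and the orange one is a look-alike.

```bash
cat > h.py <<'E'
import numpy as np, cv2
from scipy.spatial.transform import Rotation as R
from station import robot, fingers, vision, workorder, recognise
def cam(name, pose=None):
    k=vision.calibration(name)
    if name=="wrist":
        T=np.eye(4); p,o=pose; T[:3,3]=p; T[:3,:3]=R.from_euler("xyz",o,degrees=True).as_matrix()
        E=np.linalg.inv(T@np.array(k["T_tool_cam"]))
    else: E=np.array(k["extrinsics"])
    return np.array(k["mtx"]),E,k
def p2w(px,z,K,E):
    d=np.linalg.inv(K)@[px[0],px[1],1]; d=E[:3,:3].T@(d*[1,-1,-1]); c=-E[:3,:3].T@E[:3,3]
    return c+d*(z-c[2])/d[2]
def w2p(P,K,E):
    q=(E[:3,:3]@np.asarray(P).T).T+E[:3,3]; q=q*[1,-1,-1]@K.T; return q[:,:2]/q[:,2:]
E
python3 - <<'E'
from h import *
K,E,k=cam("top")
for n,px,z in [("c1",(135,237),.061),("c2",(193,207),.061),("c3",(216,241),.061),("c4",(152,279),.061),("tab",(190,273),.039),("crux",(293,212),.043),("bottle",(311,280),.07),("ring",(144,143),0.01),("wbot",(238,150),.03)]:
    print(n,p2w(px,z,K,E).round(3))
K,E,k=cam("scene"); print("tab",p2w((235,304),.039,K,E).round(3))
kw=vision.calibration("wrist"); print({a:np.array(b).round(3).tolist() for a,b in kw.items()})
for c,(x0,y0) in {"top":(120,190),"scene":(160,245)}.items():
    im=cv2.imread(f"pics/{c}0.png")[y0:y0+100,x0:x0+120]; cv2.imwrite(f"pics/{c}c.png",cv2.resize(im,None,fx=5,fy=5,interpolation=cv2.INTER_CUBIC))
E
```

```text
c1 [0.583 0.317 0.061]
c2 [0.639 0.211 0.061]
c3 [0.572 0.166 0.061]
c4 [0.503 0.281 0.061]
tab [0.516 0.218 0.039]
crux [0.63  0.022 0.043]
bottle [ 0.494 -0.01   0.07 ]
ring [0.794 0.331 0.01 ]
wbot [0.766 0.133 0.03 ]
tab [0.514 0.222 0.039]
{'mtx': [[428.742, 0.0, 324.812], [0.0, 428.742, 236.193], [0.0, 0.0, 1.0]], 'T_tool_cam': [[-0.001, 0.966, 0.26, 0.066], [1.0, 0.001, 0.0, -0.0], [0.0, 0.26, -0.966, -0.154], [0.0, 0.0, 0.0, 1.0]]}
```

View pics/topc.png

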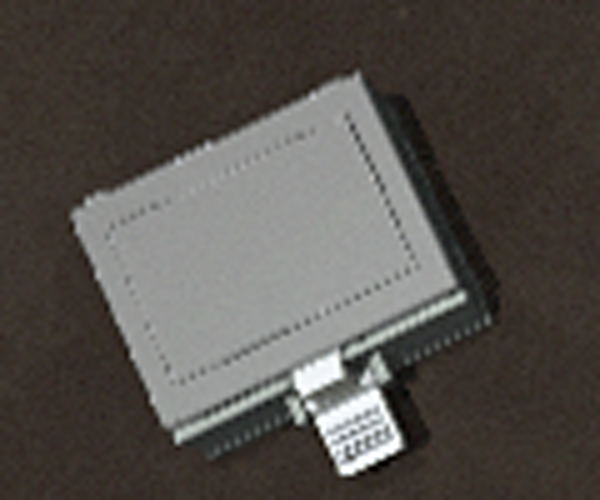

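The crop shows the lid's back corners at about (135,232) and (192,205) and its front corners at (213,248) and (154,275). The tab paddle is centred at about (192,276). Next I fit the pose, hover with the fingers shut, and look from the wrist.

```bash
cat >> h.py <<'E'
from scipy.optimize import least_squares
LID=np.array([[.05,.06,.061],[.05,-.06,.061],[-.05,-.06,.061],[-.05,.06,.061],[-.079,0,.039]])
def toW(q,P): 
    return np.c_[np.asarray(P)[:,:2]@np.array([[np.cos(q[2]),np.sin(q[2])],[-np.sin(q[2]),np.cos(q[2])]])+q[:2],np.asarray(P)[:,2]]
def fit(px,K,E,q0,idx=range(5)):
    s=least_squares(lambda q:(w2p(toW(q,LID[list(idx)]),K,E)-px).ravel(),q0,loss="soft_l1"); return s.x,s.fun.reshape(-1,2)
def ori(q,tilt):  # tool x along holder x, body leaning away from holder
    a=np.degrees(q[2]); M=R.from_euler("z",a,degrees=True)*R.from_euler("y",-tilt,degrees=True)*R.from_euler("x",180,degrees=True)
    return M.as_euler("xyz",degrees=True), M.as_matrix()
def tcp_for_tip(q,tip,tilt):
    o,M=ori(q,tilt); return toW(q,[tip])[0]-M[:,2]*robot.tip_reach, o
E
python3 - <<'E'
from h import *
K,E,k=cam("top")
q,r=fit(np.array([[135,232.4],[191.6,204.6],[213,248.6],[154,275.2],[192.4,276.2]]),K,E,[.575,.243,.5])
print(q.round(4),np.degrees(q[2]).round(1),r.round(1).tolist())
np.save("q.npy",q)
t0=robot.current_time_s()
p,o=tcp_for_tip(q,[-.110,0,.13],15)
print(p,o,ori(q,15)[1].round(2).tolist(),robot.inverse_kinematics(p,o))
fingers.gripper_to(0.0)
robot.move_to(p,o); print(robot.current_time_s()-t0,robot.current_time_s())
pose=robot.current_tool_pos(),robot.current_eef_rot()
im=vision.grab_frame("wrist"); cv2.imwrite("pics/w1.png",im[:,:,::-1])
K,E,k=cam("wrist",pose); np.savez("w1.npz",K=K,E=E); print(w2p(toW(q,LID),K,E).round(0).tolist(),pose,robot.current_contact_force())
E
```

```text
[0.5771 0.2458 0.4468] 25.6 [[-1.9, -2.2], [0.2, -2.3], [0.4, -0.1], [-0.3, 2.3], [0.8, 2.2]]
[0.4739383  0.19633983 0.14642074] [180.         -15.          25.60233366] [[0.87, 0.43, 0.23], [0.42, -0.9, 0.11], [0.26, 0.0, -0.97]] [  22.64055922   12.004949    -52.60517048  112.19425897   14.15841137
   46.11961334 -101.05501474]
3.4750000000000005 4.275
[[220.0, -3.0], [425.0, -4.0], [425.0, 167.0], [220.0, 168.0], [323.0, 218.0]] (array([0.47450914, 0.19534579, 0.14638015]), array([179.986212  , -14.99462147,  25.49842466])) [ 0.68769039 -0.6980457   0.10253481]
```

View pics/w1.png

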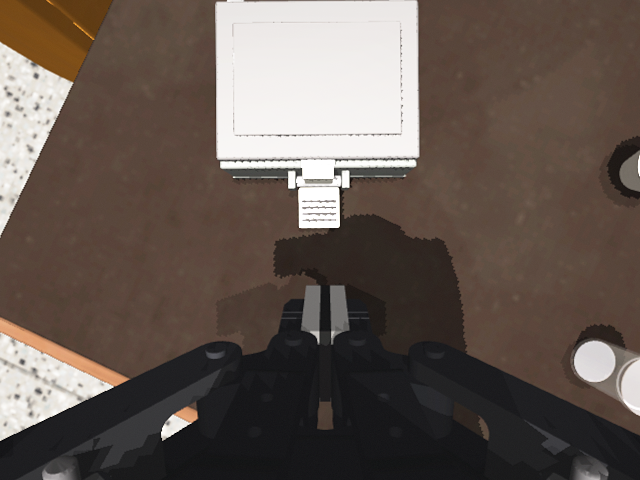

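The wrist picture confirms the pose. The lid corners are at about (216,2), (418,2), (417,159) and (217,159), and the tab paddle spans (299–340, 187–228). The predicted points are off by a few pixels. I refit and press the tab.

Run:
```python
from h import *
d=np.load("w1.npz"); K,E=d["K"],d["E"]
q,r=fit(np.array([[216,2],[418,2],[417,159],[217,159],[319.5,208]]),K,E,np.load("q.npy"))
print(q.round(4),np.degrees(q[2]).round(1),r.round(1).tolist()); print("tab from pix",p2w((319.5,208),.039,K,E),toW(q,LID)[4])
np.save("q.npy",q)
T=15; tx=-.073
robot.line_to(*tcp_for_tip(q,[tx,0,.056],T)); f0=robot.current_contact_force()
o=ori(q,T)[0]
hit=robot.line_to(tcp_for_tip(q,[tx,0,.032],T)[0],velocity=.02,f_stop=6)
pt=robot.current_tool_pos()+ori(q,T)[1][:,2]*robot.tip_reach
print(hit,pt,robot.current_contact_force()-f0)
robot.pause(.2)
im=vision.grab_frame("wrist"); cv2.imwrite("pics/w2.png",im[:,:,::-1])
im=vision.grab_frame("top"); cv2.imwrite("pics/t2.png",cv2.resize(im[190:290,120:240,::-1],None,fx=4,fy=4))
print(robot.current_contact_force()-f0,robot.current_time_s())
a,b=cv2.imread("pics/w2.png"),cv2.imread("pics/t2.png"); 
b=cv2.resize(b,(480,360)); b=cv2.copyMakeBorder(b,0,0,0,0,0); a=cv2.resize(a,(480,360))
cv2.imwrite("pics/s2.png",cv2.resize(np.hstack([a,b]),(800,300)))
```

```text
[0.5799 0.2501 0.4492] 25.7 [[-1.0, -12.3], [1.7, -13.3], [3.6, 0.3], [-1.1, 1.4], [-0.5, 3.4]]
tab from pix [0.51080661 0.21644768 0.039     ] [0.50870568 0.21578966 0.039     ]
False [0.51421863 0.21849331 0.03216412] [-1.45507525 -0.6989139   0.36713594]
[-0.636905   -0.16311046 -0.22392632] 6.6917
```

View pics/s2.png

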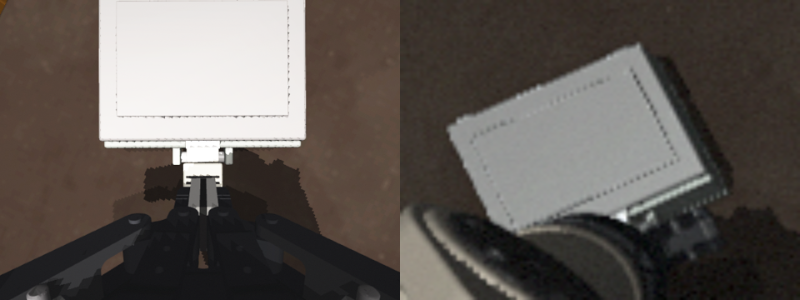

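The wrist view shows the fingertips lined up with the front third of the tab. The lid is still shut, and no contact force was felt. I check where the tip projects before pressing deeper.

Run:
```python
from h import *
q=np.load("q.npy"); M=ori(q,15)[1]
p,o=robot.current_tool_pos(),robot.current_eef_rot(); print(p,o,robot.current_finger_gap())
K,E,k=cam("wrist",(p,o))
M=R.from_euler("xyz",o,degrees=True).as_matrix()
for dz in (.007,.012,.017,.022):
    print(dz,w2p([p+M@[dx,0,dz] for dx in(-.011,0,.011)],K,E).round(0).tolist())
print(w2p(toW(q,[[-.092,.013,.039],[-.092,-.013,.039],[-.066,.013,.039],[-.05,.06,.061],[-.05,-.06,.061]]),K,E).round(0).tolist())
im=cv2.imread("pics/w2.png")[210:350,230:420]; cv2.imwrite("pics/w2c.png",cv2.resize(im,None,fx=4,fy=4,interpolation=cv2.INTER_CUBIC))
```

```text
[0.51016541 0.21648991 0.04847468] [179.99779962 -15.00415492  25.73839934] -0.0006621936249523361
0.007 [[325.0, 316.0], [325.0, 291.0], [325.0, 265.0]]
0.012 [[325.0, 311.0], [325.0, 287.0], [325.0, 261.0]]
0.017 [[325.0, 306.0], [325.0, 282.0], [325.0, 258.0]]
0.022 [[325.0, 301.0], [325.0, 278.0], [325.0, 254.0]]
[[293.0, 330.0], [357.0, 330.0], [293.0, 267.0], [157.0, 227.0], [492.0, 227.0]]
```

View pics/w2c.png

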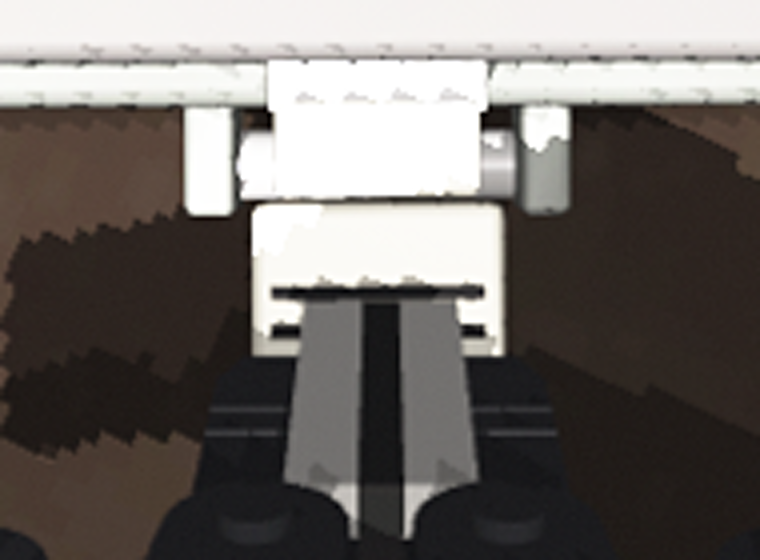

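The crop shows the fingertips ending over the paddle: tip edge at about row 285, paddle running from row 261 to about 324. With no force, the tip must still be above the paddle, so the shut tips reach less far than I assumed. I go on down with the force guard.

Run:
```python
from h import *
q=np.load("q.npy"); p=robot.current_tool_pos(); f0=robot.current_contact_force()
for dz in np.arange(.003,.0181,.003):
    hit=robot.line_to(p-[0,0,dz],velocity=.02,f_stop=5)
    print(hit,robot.current_tool_pos().round(4),(robot.current_contact_force()-f0).round(2))
    if hit: break
im=vision.grab_frame("wrist"); cv2.imwrite("pics/w3.png",cv2.resize(im[:,:,::-1],(480,360)))
robot.pause(.1)
print((robot.current_contact_force()-f0).round(2),robot.current_time_s())
```

```text
False [0.5099 0.2164 0.0452] [-0.6  -0.55  0.54]
False [0.51   0.2164 0.0423] [ 0.65 -0.58  0.32]
False [0.51   0.2164 0.0393] [ 0.04 -0.54 -0.69]
False [0.51   0.2164 0.0363] [-0.45 -0.5   0.16]
False [0.51   0.2164 0.0333] [0.36 0.27 0.21]
False [0.5101 0.2165 0.0303] [ 0.68 -0.44  0.15]
[ 0.45 -0.34  0.74] 8.6417
```

View pics/w3.png

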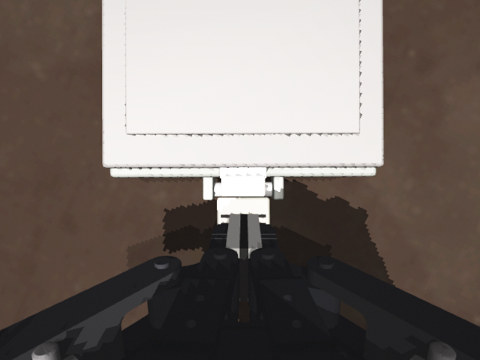

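The wrist picture still shows the fingers over the paddle: grey tips at row 284, with the paddle visible on both sides of them. The force is still zero, so the tips remain just above it. I continue in small guarded steps.

Run:
```python
from h import *
p=robot.current_tool_pos(); f0=np.mean([robot.current_contact_force() for _ in range(4)],0)
for dz in np.arange(.002,.0121,.002):
    hit=robot.line_to(p-[0,0,dz],velocity=.02,f_stop=5)
    print(hit,robot.current_tool_pos().round(4),(robot.current_contact_force()-f0).round(2))
    if hit: break
for c in("wrist","scene"):
    im=vision.grab_frame(c)[:,:,::-1]; cv2.imwrite(f"pics/{c}4.png",im)
a=cv2.imread("pics/wrist4.png")[180:360,220:430]; b=cv2.imread("pics/scene4.png")[220:360,140:303]
cv2.imwrite("pics/s4.png",np.hstack([cv2.resize(a,(400,343)),cv2.resize(b,(400,343))]))
print((robot.current_contact_force()-f0).round(2),robot.current_joint_torque(),robot.current_time_s())
```

```text
False [0.5105 0.2166 0.0287] [-1.57  0.01  1.76]
False [0.5105 0.2167 0.0267] [-0.07  0.77  2.11]
False [0.5106 0.2167 0.0247] [-0.45  0.12  1.68]
False [0.5108 0.2168 0.0229] [0.94 0.4  3.77]
False [0.511  0.2169 0.022 ] [-3.3  -2.01 12.96]
False [0.5111 0.217  0.0216] [-10.35  -6.21  27.25]
[-10.35  -6.08  26.52] [-8.18735361e-01 -2.22205496e+01 -4.16296944e+00 -1.39324611e+01
  4.77528647e-01 -2.32961677e+00  7.86632183e-03] 10.2417
```

View pics/s4.png

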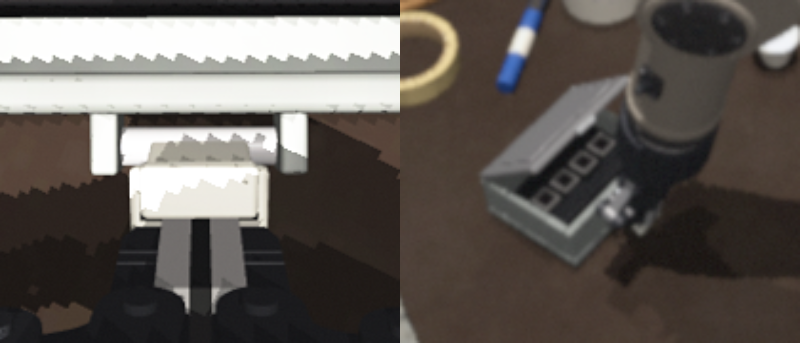

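The pictures show the lid popped up with the wells visible, and the tab pressed to its stop. My per-step force guard let about 27 N build up, so I release at once: back off along the tool, then check the lid and tab.

Run:
```python
from h import *
q=np.load("q.npy"); p=robot.current_tool_pos()
M=R.from_euler("xyz",robot.current_eef_rot(),degrees=True).as_matrix()
robot.line_to(p-M[:,2]*.07,velocity=.12)
f=np.mean([robot.current_contact_force() for _ in range(4)],0); print("free",f)
p,o=tcp_for_tip(q,[-.075,0,.090],0); p[2]=.090
p-=.02*np.array([np.cos(q[2]),np.sin(q[2]),0])
robot.move_to(p,o); print(p,robot.current_tool_pos(),robot.current_time_s(),(robot.current_contact_force()-f).round(2))
for c in("wrist","scene","top"): cv2.imwrite(f"pics/{c}5.png",vision.grab_frame(c)[:,:,::-1])
a=cv2.imread("pics/wrist5.png"); b=cv2.imread("pics/scene5.png")[220:360,140:327]
cv2.imwrite("pics/s5.png",np.hstack([cv2.resize(a,(400,300)),cv2.resize(b,(400,300))]))
```

```text
free [ 0.24229897 -0.37875918 -0.15775526]
[0.49429307 0.20884152 0.09      ] [0.49341581 0.20915662 0.08843691] 11.4583 [-0.99  0.32 -0.48]
```

View pics/s5.png

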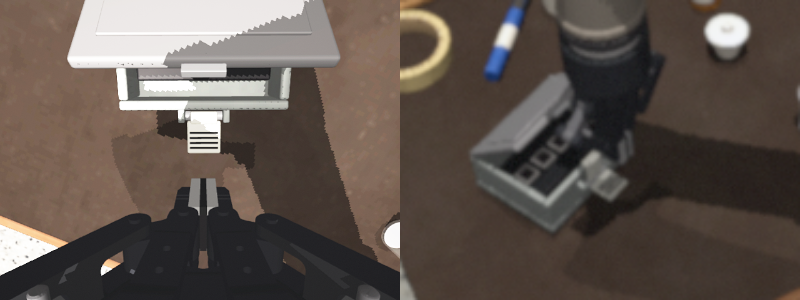

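The lid is popped up, the tab is back at rest and the holder is in place; the fingers are in front of the lid with its edge above them. Now I sweep the lid back along its arc.

Run:
```python
from h import *
q=np.load("q.npy"); q[:2]+=.002*np.array([np.cos(q[2]),np.sin(q[2])])
o=ori(q,0)[0]; f0=np.mean([robot.current_contact_force() for _ in range(4)],0)
robot.line_to(toW(q,[[-.050,0,.090]])[0],o,velocity=.08,f_stop=6)
for a in [.85,1.0,1.15,1.3,1.45,1.6,1.7,1.8,1.9]:
    ex,ez=.042-.092*np.cos(a),.055+.092*np.sin(a)
    hit=robot.line_to(toW(q,[[ex-.012,0,ez-.028]])[0],o,velocity=.07,f_stop=4)
    f=robot.current_contact_force()-f0; print(round(a,2),hit,robot.current_tool_pos().round(3),f.round(1))
    if np.linalg.norm(f)>7 or (hit and a>1.6): break
for c in("wrist","scene"): cv2.imwrite(f"pics/{c}6.png",vision.grab_frame(c)[:,:,::-1])
a=cv2.imread("pics/wrist6.png"); b=cv2.imread("pics/scene6.png")[200:360,130:343]
cv2.imwrite("pics/s6.png",np.hstack([cv2.resize(a,(400,300)),cv2.resize(b,(400,300))])); print(robot.current_time_s())
```

```text
0.85 False [0.554 0.238 0.096] [-0.8 -0.9 -0.4]
1.0 False [0.564 0.242 0.104] [-0.7 -1.7 -1.5]
1.15 False [0.575 0.248 0.111] [-1.3 -1.9 -0.4]
1.3 False [0.586 0.253 0.115] [-0.7 -1.  -0.7]
1.45 False [0.598 0.259 0.118] [-0.7 -1.7 -1. ]
1.6 False [0.611 0.265 0.119] [ 0.7 -1.9 -0.5]
1.7 False [0.619 0.269 0.118] [-0.3 -0.5 -0.9]
1.8 True [0.624 0.272 0.117] [-6.3 -4.2  6.9]
15.1333
```

View pics/s6.png

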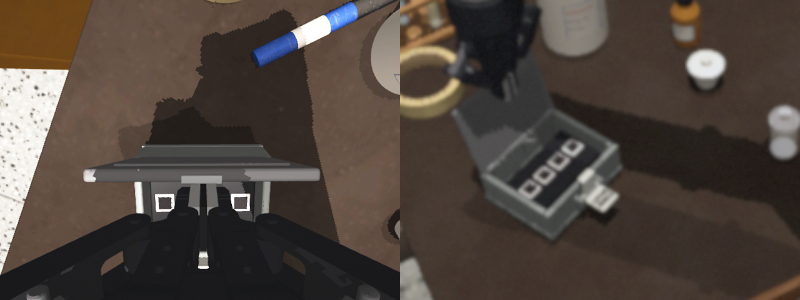

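The lid is past upright and the last step met firm resistance, so it is probably at the stop. I back off and look at it with the arm clear.

Run:
```python
from h import *
q=np.load("q.npy"); q[:2]+=.002*np.array([np.cos(q[2]),np.sin(q[2])])
o=ori(q,0)[0]
robot.line_to(toW(q,[[-.04,0,.120]])[0],o,velocity=.12)
robot.line_to(toW(q,[[-.13,0,.22]])[0],o,velocity=.2)
p=robot.current_tool_pos(),robot.current_eef_rot()
for c in("wrist","scene","top"): cv2.imwrite(f"pics/{c}7.png",vision.grab_frame(c)[:,:,::-1])
K,E,_=cam("scene")
for a in(1.5,1.57,1.7,1.8):
    e=[.042-.092*np.cos(a),0,.055+.092*np.sin(a)]
    print(a,w2p(toW(q,[[e[0],.06,e[2]],[e[0],-.06,e[2]]]),K,E).round(1).tolist())
b=cv2.imread("pics/scene7.png")[200:350,130:330]; cv2.imwrite("pics/s7.png",cv2.resize(b,(800,600),interpolation=cv2.INTER_CUBIC)); print(robot.current_time_s())
```

```text
1.5 [[168.3, 264.8], [209.3, 227.9]]
1.57 [[165.9, 263.3], [207.0, 226.5]]
1.7 [[161.6, 260.8], [202.7, 224.3]]
1.8 [[158.4, 259.3], [199.5, 222.9]]
16.9917
```

View pics/s7.png

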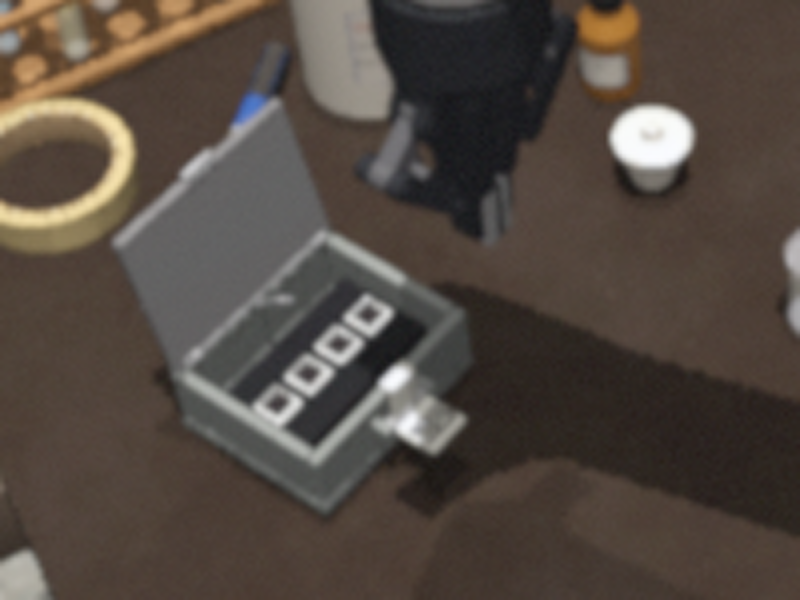

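The arm is clear. The lid's free corners are at about (159.5,260) and (199,226) in the scene image, which matches 1.77–1.8 rad, the stop. The tab is at rest and the neighbouring things are undisturbed, so I hand in.

```bash
python3 -c "
from station import workorder; print(workorder.close_job())"
```

```text
the job is handed in; nothing more can be done
None
```

The wide holder's lid rests fully open (about 1.8 rad in the camera image) with its tab released, handed in at about 17 s; in the last picture the holder and the nearby bottles and crucible looked undisturbed (narrow holder not rechecked), though the tab press briefly reached about 27 N, well over the roughly 5.5 N it needed.

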